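# Close the vacuum box over a mould and hold its pump at the mark

### The job

A rubber mould waits in the small grey vacuum box. First lower the box's hinged lid gently until it lies shut on the rim (do not slam it), then take the black pull paddle of the spring-return hand pump in the gripper and draw it out until its yellow pointer is level with the red mark, within about half a centimetre, and finish while still holding it there. Do not shift the red mark or disturb the things standing around the box.

Things in the scene. Friction and masses are not known exactly. Their poses are not given: they have to be found in the camera images.
- vacuum_box: Fixed grey vacuum box with hand pump. Origin on the table under the middle of the square chamber; z up, y from the pump to the lid's hinge: the pump is drawn out along -y. Chamber 140 x 140 mm, rim 85 mm high, brown mould inside. Base plate 12 mm thick, x +-80 mm under the chamber (y +-85 mm), x +-65 mm under the pump, out to y = -245 mm.
- barrel_end (a point): Centre of the outer end of the steel pump barrel, box x = 0, y = -130 mm, 45 mm above the table; the barrel's end collar is 46 mm across, top 68 mm above the table. Axes as the box. The rail of the red mark stands at box x = -53 mm, y = -144 to -242 mm, 50 mm high.
- lid_hinge (a point): Middle of the lid's hinge line, which runs along box x; box x = 0, y = +73.5 mm, 87 mm above the table. Fixed to the box, axes as the box.
- lid (a joint): Lid angle: 0 = shut flat on the rim, 1.45 = nearly upright (open). Clear panel, blue frame, 150 mm along the hinge, 152 mm from hinge line to free edge, 10 mm thick; shut, its underside is level with the hinge line and its top 97 mm above the table. A blue tab (50 x 21 x 8 mm) extends the free edge. Stiff hinge: stays where left, must be moved all the way; 2 to 5 N at the free edge moves it.
- lid_edge (a point): Middle of the lid's free edge on its outer face (on top when shut), 152 mm from the hinge line, 10 mm off the underside's plane. Moves with the lid.
- pull_slide: Spring-return pump slide: rod with black upright paddle, 60 mm wide (box x), 10 mm thick (box y), 30 to 110 mm above the table, both faces free: grip from above across the 10 mm. Origin at table height under the paddle's middle, axes as the box. At rest at box y = -175 mm; slides 55 mm along box -y, springs back if released; spring pulls 4.8 N at rest plus 1.2 N per cm.
- pull_grip (a point): Middle of the paddle's thickness and width, 90 mm above the table, 20 mm below its top edge: a good grasp point. Moves with the slide.
- pull_pointer (a point): Tip of the yellow pointer on the paddle's side, 62 mm above the table, box x = -42 mm, in the middle plane of the paddle's thickness. Moves with the slide.
- mark (a point): Tip of the red pointer of the mark clip on the rail, 62 mm above the table, box x = -42 mm; axes as the box. It stands 15 to 48 mm farther out (box -y) than the yellow pointer at rest. The pointers are level when the yellow tip meets this point (same box y). The clip sits on its rail by friction and must stay where it is.
- tree_a: Bystander: a green wax tree (the one nearest the box) on a round black rubber base, 126 mm across, 240 mm tall, loose. Origin at the middle of its underside. Leave it alone.
- alcohol: Bystander: a clear round bottle, 66 mm across, 108 mm tall, loose. Origin at the middle of its underside. Leave it alone.
- cutters: Bystander: blue-handled side cutters lying flat, 60 x 105 x 12 mm, loose. Origin at the middle of its underside. Leave it alone.
- tape: Bystander: a roll of white tape lying flat, 58 mm across, 24 mm high, loose. Origin at the middle of its underside. Leave it alone.
- spare_mould: Bystander: a brown rubber mould block, 50 x 77 x 22 mm, loose. Origin at the middle of its underside. Leave it alone.

How it is judged (in metres and radians):
On the way, in this order (a step that is already met when the one before it is completed fails the run):
1. the lid lies shut on the rim (value of joint lid below 0.05 rad), for 0.3 s.
2. the paddle is held by the fingers with its pointer level with the mark, lid shut (y of pull_pointer in the frame of mark between -0.005 and 0.005 m and contact force between the fingers and pull_slide above 2 N and value of joint lid below 0.05 rad), for 0.5 s.
At the end, for the whole second after the job is handed in: The lid is shut (under 0.05 rad), the yellow pointer is within 5 mm of the red mark along the pull, and the fingers are pressing on the paddle with more than 2 N, all kept through the last second (all of step 2); the arm keeps its last pose, push and grip.
It fails at once if the pump is drawn out more than 12 mm while the lid is open (y of pull_slide in the frame of vacuum_box below -0.187 m and value of joint lid above 0.1 rad).
It fails at once if the lid is slammed (faster than 3 rad/s) (velocity of joint lid below -3 rad/s).
It fails at once if the red mark is shifted by more than 4 mm (distance of mark from where it was at the start of the episode above 0.004 m).
It fails at once if a bystander is pushed more than 20 mm or knocked over (distance of any of tree_a, alcohol, cutters, tape, spare_mould from where it was at the start of the episode above 0.02 m or angle between any of tree_a, alcohol, cutters, tape, spare_mould's own z axis and vertical above 0.3 rad).
It also fails if it takes over 45 s, if anything falls off the work surface, if the arm or the gripper's body presses on something with over 40 N, if the wrist force passes 120 N, or if a joint passes its speed limit or range.

### The arm

A 7-joint arm with a two-finger parallel gripper is mounted at the origin on the work surface; the furniture and walls round the work are solid. World frame = base frame: x ahead of the robot, y to its left, z up, the work surface at z = 0. Lengths are in m, angles in degrees, forces in N, time in s.
With the tool pointing down it reaches from about 0.4 to 0.75 m from the base axis. Payload 19.5 kg.
Tool frame: the origin (TCP) lies between the finger pads; the fingertips stand ctrl.tip_reach ahead of it and the grasp point (between the pads) is the TCP (ctrl.tip_reach is the distance from the TCP to the fingertips, in m); x points along the fingers, y is the direction in which the jaws open and shut, and the axes are right-handed (so a half turn about x gives the same grasp; the last joint's range is limited). The gripper opens to 85 mm and grips with 20 to 120 N. Pads are 22 mm wide; open, the fingers measure 114 mm over their backs; the gripper's body (76 mm by 85 mm) begins 54 mm behind the grasp point. The pads swing forward as they close: fully open they stand 13 mm farther back than shut.
Start: joints at [65.678, 40.479, -1.581, 85.061, 1.261, 54.483, -4.326], TCP at [0.215, -0.533, 0.25] pointing down, gripper open.
Joint ranges: [-155.06, 155.06], [-18.47, 123.98], [-90, 86.84], [0, 140.48], [-83.41, 263.41], [0, 116], [-161.91, 161.91]. Speed limits (degrees/s): [108.29, 108.29, 147.25, 147.25, 172.46, 172.46, 172.46].

### API

Orientations are given as a 3x3 rotation matrix whose columns are the frame's x, y, z axes.
In Python, from rig import ctrl, optics, hand_in gives the robot as it stands.
- The arm moves only by the tool arm_command, never from a script. Its arguments are lists of equal length, an entry for each row: "slide": the shift along the tool's x, y, z in cm, a list of three; "rotation": the turn, a rotation vector about the tool's x, y, z in degrees, a list of three; "jaw": the opening, from 0 (shut) to 1 (fully open). In form: {"slide": [[tx, ty, tz], ...], "rotation": [[wx, wy, wz], ...], "jaw": [jaw, ...]}. A call has 1 to 10 rows; each row shifts and turns the pose as measured when the row begins, along the tool's axes as they then stand; what a row does not reach is not made up. A row lasts 1/8 s, in which the tool goes at most 62.5 mm and 10.7 degrees, less where a joint would pass 70% of its speed; a pose out of reach is approached as far as the arm can. A call with a gripper value outside its range is refused whole. The fingers move at their own pace and stop on an object; the grip force is fixed at half the most. Time passes only in rows, so rows that do not move let the fingers close. It gives the time, the measured TCP pose, the force and the opening at its end, in the units of the state.
- ctrl.get_obs(): the state, without advancing time (a new reading comes with each control period).
- optics.read_camera(name): name is "side" or "top"; returns (picture, depth): 480x640x3 uint8, red, green, blue; 480x640 float32, m along the optical axis (not along the pixel's ray), 0 where there is no reading.
- optics.calibration(name): a dict with "intrinsics" (3x3 intrinsics, pixels), "k1" (the pictures are not rectified: a ray, as slopes to the right and down, at radius r is drawn at 1 + k1 r^2 times it, then the intrinsics apply), "camera_from_world" (4x4, takes a point from world to camera coordinates). Camera axes: x right, y down, z forward; pixel columns grow to the right and rows downward; lengths in m; the calibration is good to about 2 mm. A picture is of the moment at which its call begins. calibration takes no time and is no camera call.
- hand_in(): hands the job in, once; it reports no verdict.
The state is a dict: "clock": time; "qpos": joint angles; "qvel": joint speeds; "joint_efforts": joint torques, N m; "eef_pos": TCP position; "ee_rot": TCP orientation; "wrist_force": force on the tool from outside, world axes, zero at the start; "moment": the same for the moment, N m; "gripper_width": finger opening in m.
Only numpy, scipy, OpenCV 4.12 (cv2) and the standard library are available. Lean on these libraries where they do the work, as an engineer would, in place of code of your own. Each camera call takes 0.05 s, during which the arm holds its last target.

## Working session

There is one attempt and no reset: what is moved stays moved. The work goes in short steps, Python scripts to look and compute and a tool call to move; the robot and the scene stay as the last step left them, time stands still between calls to the robot, and variables do not carry over. Pictures are saved under pics/ and viewed, and the job is handed in when it is done.

Besides the shell and the picture viewer there is one more tool, called after "Request:" by a JSON object that holds its "op" and its "data". arm_command: Moves the arm, as the interface text tells. Its arguments: {"type":"object","properties":{"slide":{"type":"array","items":{"type":"array","items":{"type":"number"}}},"rotation":{"type":"array","items":{"type":"array","items":{"type":"number"}}},"jaw":{"type":"array","items":{"type":"number"}}},"required":["slide","rotation","jaw"]}

```bash
ls; mkdir -p pics; python3 - <<'E'
from rig import ctrl, optics
import cv2, numpy as np
print(ctrl.get_obs(), ctrl.tip_reach)
for n in ("side","top"):
    p,d=optics.read_camera(n); cv2.imwrite(f"pics/{n}0.png",p[:,:,::-1]); np.save(f"pics/{n}0.npy",d)
    print(n,optics.calibration(n))
E
```

```text
pics
{'clock': 0.0, 'qpos': array([65.677733  , 40.5119802 , -1.5845951 , 85.08391274,  1.26228074,
       54.48194234, -4.32471898]), 'qvel': array([-0.04384444, -0.0100576 ,  0.03086672, -0.05800963, -0.01698619,
       -0.01302542, -0.02930413]), 'joint_efforts': array([-2.82063353e-03, -8.83200359e+01,  1.23348188e+00, -2.36175817e+01,
        1.67320407e-02,  6.39832710e-03,  4.89680463e-05]), 'eef_pos': array([ 0.21469749, -0.53315765,  0.2498486 ]), 'ee_rot': array([[-4.24493451e-04,  3.73584955e-01, -9.27595872e-01],
       [ 9.66018462e-04, -9.27595369e-01, -3.73585195e-01],
       [-9.99999443e-01, -1.05465921e-03,  3.28681950e-05]]), 'wrist_force': array([ 0.10966398, -0.6931036 , -0.20068621]), 'moment': array([-0.00918373, -0.02837243,  0.00917388]), 'gripper_width': 0.0851768111434377} 0.019
side {'intrinsics': array([[487.15021439,   0.        , 318.71979348],
       [  0.        , 487.15021439, 235.59203584],
       [  0.        ,   0.        ,   1.        ]]), 'k1': -0.10636174913072279, 'camera_from_world': array([[-0.80105891, -0.59856031, -0.00549334,  0.42848419],
       [-0.48601029,  0.6557346 , -0.57775959,  0.264604  ],
       [ 0.34942613, -0.46014964, -0.81618851,  1.13301393],
       [ 0.        ,  0.        ,  0.        ,  1.        ]])}
top {'intrinsics': array([[548.71344738,   0.        , 313.74424825],
       [  0.        , 548.71344738, 238.61111733],
       [  0.        ,   0.        ,   1.        ]]), 'k1': -0.06779243274026513, 'camera_from_world': array([[ 0.02809681, -0.99960257, -0.00229508,  0.02436972],
       [-0.99486411, -0.02774012, -0.09734414,  0.50148699],
       [ 0.09724179,  0.00501836, -0.99524814,  1.40415334],
       [ 0.        ,  0.        ,  0.        ,  1.        ]])}
```

View pics/side0.png

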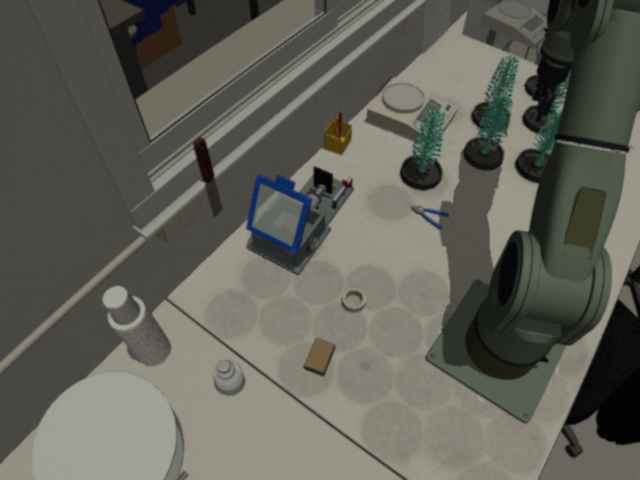

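View pics/top0.png

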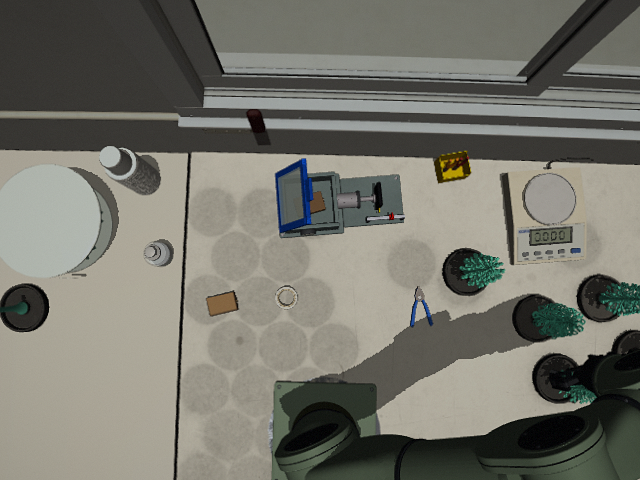

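The side view shows the box at about (290,225) with its lid up. In the top view the hinge is at about (295,195), the paddle at (378,195), the red clip at (391,217) and the cutters at (421,308). Box y is roughly world +y. Next I'll measure from enlarged crops.

```bash
cat > h.py <<'E'
import numpy as np, cv2
from rig import ctrl, optics
def K(n):
    c=optics.calibration(n); return c["intrinsics"],c["k1"],c["camera_from_world"]
def ray(n,u,v):
    k,k1,T=K(n)
    s=cv2.undistortPoints(np.array([[[u,v]]],float),k,np.array([k1,0,0,0.]))[0,0]
    d=T[:3,:3].T@np.array([s[0],s[1],1]); o=-T[:3,:3].T@T[:3,3]
    return o,d
def atz(n,u,v,z):
    o,d=ray(n,u,v); return o+d*(z-o[2])/d[2]
def dep(n,u,v,D):
    o,d=ray(n,u,v); return o+d*D[int(round(v)),int(round(u))]
def proj(n,p):
    k,k1,T=K(n)
    return cv2.projectPoints(np.atleast_2d(np.array(p,float)),cv2.Rodrigues(T[:3,:3])[0],T[:3,3],k,np.array([k1,0,0,0.]))[0][:,0]
def crop(n,p,u0,v0,u1,v1,s,f):
    c=cv2.resize(p[v0:v1,u0:u1,::-1],None,fx=s,fy=s,interpolation=cv2.INTER_CUBIC)
    for u in range(u0-u0%10+10,u1,10):
        cv2.line(c,((u-u0)*s,0),((u-u0)*s,6 if u%50 else 14),(0,255,255),1)
        if u%20==0: cv2.putText(c,str(u),((u-u0)*s-10,24),0,.4,(0,255,255),1)
    for v in range(v0-v0%10+10,v1,10):
        cv2.line(c,(0,(v-v0)*s),(6,(v-v0)*s),(0,255,255),1)
        if v%20==0: cv2.putText(c,str(v),(10,(v-v0)*s+4),0,.4,(0,255,255),1)
    cv2.imwrite(f,c)
E
python3 - <<'E'
from h import *
p=cv2.imread("pics/top0.png")[:,:,::-1]; crop("top",p,265,145,415,250,5,"pics/topc.png")
p=cv2.imread("pics/side0.png")[:,:,::-1]; crop("side",p,235,150,375,280,5,"pics/sidec.png")
E
```

```text
(no output)
```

View pics/topc.png

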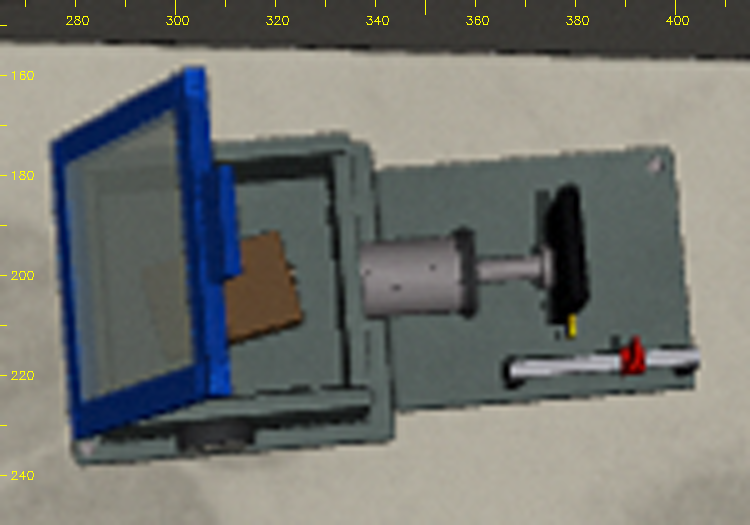

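View pics/sidec.png

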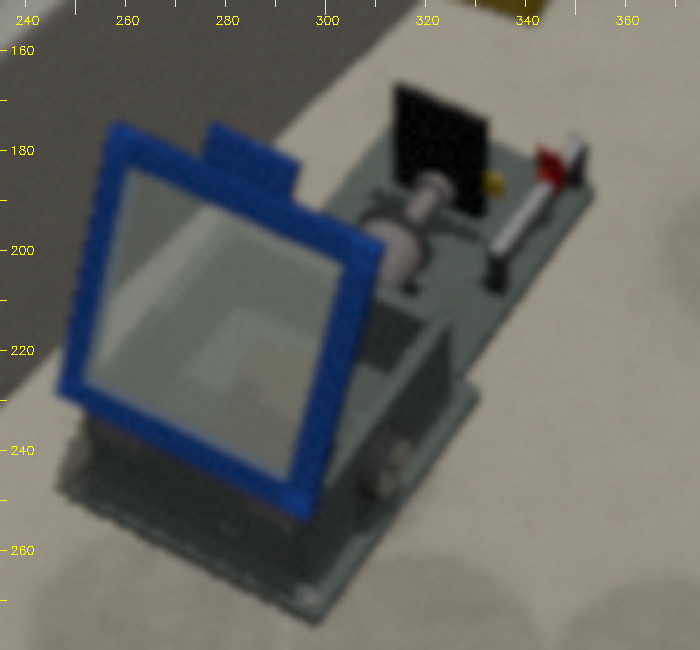

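```bash
cat > fit.py <<'E'
from h import *
from scipy.optimize import least_squares
obs=[("top",(65,-245,12),(398.7,174.5)),("top",(-65,-245,12),(403.4,222.6)),("top",(-80,-85,12),(343.7,232.7)),("top",(-80,85,12),(281,237.6)),
("side",(-80,-85,12),(330.5,229)),("side",(-80,85,12),(299,274.5)),("side",(80,85,12),(247,248)),("side",(-65,-245,12),(354,188)),
("top",(30,-175,110),(379,182)),("side",(-30,-175,110),(332.5,174)),("side",(30,-175,110),(314,167))]
def b2w(q,p):
    c,s=np.cos(q[2]),np.sin(q[2]); p=np.atleast_2d(p)
    return np.c_[q[0]+c*p[:,0]-s*p[:,1],q[1]+s*p[:,0]+c*p[:,1],p[:,2]]
def f(q): return np.concatenate([(proj(n,b2w(q,np.array(b)/1e3))[0]-o) for n,b,o in obs])
E
python3 - <<'E'
from fit import *
r=least_squares(f,[.5,0,0],loss="soft_l1"); q=r.x; print(q,np.degrees(q[2])); print(f(q).reshape(-1,2).round(1))
np.save("q.npy",q)
def w2b(p): return b2w([0,0,-q[2]],np.array(p)-[q[0],q[1],0])[0]*1e3
for nm,n,u,v in [("yel","top",379.5,211.5),("yel","side",335.5,187),("redtip","top",392,212.5),("redtip","side",343,180),("redmid","top",391.3,217),("redmid","side",346,184)]:
    print(nm,n,w2b(atz(n,u,v,.062)).round(1))
print("pred px", [proj(n,b2w(q,[[-.042,-.175,.062]]))[0].round(1) for n in("top","side")])
for a in (1.35,1.45,1.5):
    for y0 in [0]:
        c,s=np.cos(a),np.sin(a)
        pts=[(x,.0735-.152*c+.010*s*1, .087+.152*s+.010*c) for x in(-.075,.075)]+[(x,.0735+.01*s,.087+.01*c) for x in(-.075,.075)]
        print(a,[proj(n,b2w(q,pts)).round(1).tolist() for n in("top","side")])
print(b2w(q,[[0,.0735,.087],[0,-.175,.09],[0,0,0],[0,-.0785,.097]]))
E
```

```text
[0.5903747  0.05345664 0.10506634] 6.019857968878957
[[ 0.2 -0.4]
 [ 0.1 -0.2]
 [-0.1 -0. ]
 [-1.9  0. ]
 [ 1.4 -1.1]
 [-0.4 -0.1]
 [ 0.4 -0.2]
 [ 0.9 -0.6]
 [-0.9 -0.4]
 [ 0.5  1.3]
 [-0.2  0. ]]
yel top [ -38.2 -177.9   62. ]
yel side [ -36.5 -179.3   62. ]
redtip top [ -43.2 -209.5   62. ]
redtip side [ -41.8 -212.4   62. ]
redmid top [ -54.6 -206.6   62. ]
redmid side [ -56.2 -203.6   62. ]
pred px [array([378.5, 213.1]), array([336.5, 188.8])]
1.35 [[[288.0, 224.1], [283.2, 158.1], [277.6, 232.5], [273.5, 173.5]], [[301.1, 209.2], [245.9, 183.3], [296.0, 256.6], [245.6, 231.1]]]
1.45 [[[281.2, 224.5], [276.5, 158.5], [277.6, 232.5], [273.4, 173.6]], [[297.4, 213.4], [242.0, 187.2], [296.0, 256.9], [245.6, 231.4]]]
1.5 [[[277.8, 224.8], [273.1, 158.7], [277.6, 232.6], [273.4, 173.6]], [[295.6, 215.7], [240.0, 189.3], [296.0, 257.0], [245.7, 231.5]]]
[[ 0.58266652  0.12655133  0.087     ]
 [ 0.6087275  -0.12057834  0.09      ]
 [ 0.5903747   0.05345664  0.        ]
 [ 0.59860724 -0.02461048  0.097     ]]
```

```bash
python3 - <<'E'
from h import *
p=cv2.imread("pics/top0.png")[:,:,::-1]; crop("top",p,365,175,415,230,14,"pics/topm.png")
p=cv2.imread("pics/side0.png")[:,:,::-1]; crop("side",p,320,165,365,210,13,"pics/sidem.png")
E
```

```text
(no output)
```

View pics/topm.png

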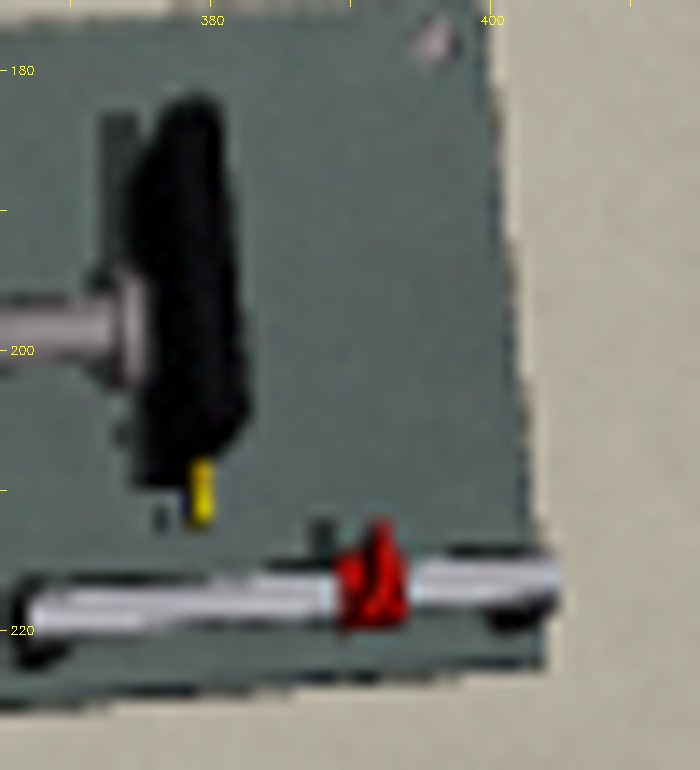

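View pics/sidem.png

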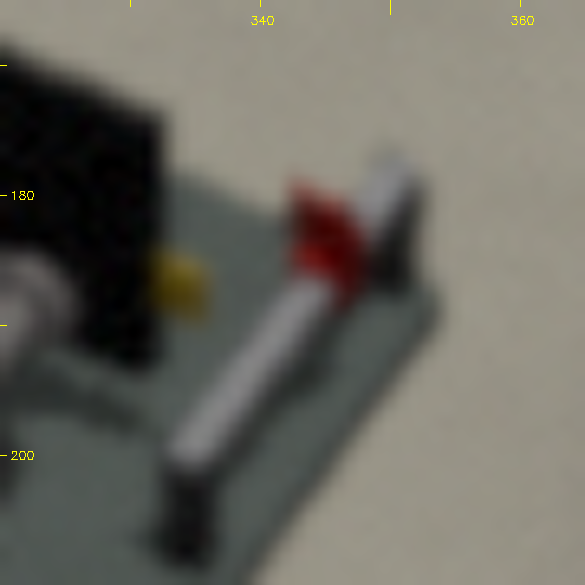

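The yellow tip sits at top pixel (379.3,212.4) and the red tip at (392.2,212.2). The box pose fits to about 1 px. The lid looks less upright than 1.45, so I'll fit its angle and plan the approach.

```bash
python3 - <<'E'
from fit import *
q=np.load("q.npy")
def w2b(p): return b2w([0,0,-q[2]],np.array(p)-[q[0],q[1],0])[0]*1e3
D=np.load("pics/top0.npy");S=np.load("pics/side0.npy")
for u,v in [(304,162),(307,190),(308.5,217),(280,170),(280,228),(310,190),(312,195)]: print("top",u,v,w2b(dep("top",u,v,D)).round(0))
for u,v in [(262,178),(308,201),(250,226),(295,249),(285,180)]: print("side",u,v,w2b(dep("side",u,v,S)).round(0))
for a in np.arange(.9,1.5,.1):
    c,s=np.cos(a),np.sin(a)
    pts=[(x,.0735-.152*c+.010*s, .087+.152*s+.010*c) for x in(-.075,.075)]
    print(a.round(2),[proj(n,b2w(q,pts)).round(1).tolist() for n in("top","side")])
y=w2b(atz("top",379.3,212.4,.062)); r=w2b(atz("top",392.2,212.2,.062)); print("yel",y,"red",r)
y=w2b(atz("side",336,187.5,.062)); r=w2b(atz("side",342.7,180.5,.062)); print("yel",y,"red",r)
for u,v in [(460,272),(421,308),(287,297),(222,302),(158,253)]:print(dep("top",u,v,D).round(3))
T=K("top")[2];print("cam",-T[:3,:3].T@T[:3,3])
E
```

```text
top 304 162 [ 66.   4. 223.]
top 307 190 [ -1.   2. 236.]
top 308.5 217 [-61.   3. 224.]
top 280 170 [ 75.  65. 123.]
top 280 228 [-66.  76. 104.]
top 310 190 [ -4.  -4. 244.]
top 312 195 [-14.  -8. 238.]
side 262 178 [ 60.   9. 224.]
side 308 201 [-68.  11. 220.]
side 250 226 [ 66.  74. 106.]
side 295 249 [-68.  76. 107.]
side 285 180 [  2.  -3. 239.]
0.9 [[[316.4, 223.3], [311.3, 158.7]], [[315.9, 197.5], [262.6, 173.2]]]
1.0 [[[310.6, 223.3], [305.6, 158.3]], [[313.0, 199.0], [259.2, 174.4]]]
1.1 [[[304.5, 223.4], [299.6, 158.0]], [[309.8, 201.1], [255.5, 176.2]]]
1.2 [[[298.1, 223.6], [293.2, 157.9]], [[306.5, 203.9], [251.8, 178.6]]]
1.3 [[[291.4, 223.9], [286.6, 158.0]], [[302.9, 207.3], [247.9, 181.6]]]
1.4 [[[284.6, 224.3], [279.9, 158.3]], [[299.3, 211.2], [244.0, 185.2]]]
yel [ -40.46787673 -177.13711672   62.        ] red [ -42.47168659 -210.04436603   62.        ]
yel [ -38.61499594 -178.39824272   62.        ] red [ -41.99890981 -210.30120762   62.        ]
[ 0.425 -0.347  0.012]
[ 0.328 -0.248  0.002]
[0.347 0.104 0.002]
[0.329 0.271 0.019]
[0.447 0.424 0.095]
cam [0.36168432 0.0312248  1.44635375]
```

Request:
{"op": "arm_command", "data": {"slide": [[-5,0,0],[-5,0,0],[-4,0,0],[0,0,0],[0,0,0]], "rotation": [[0,0,0],[0,0,0],[0,0,0],[8,0,0],[7.9,0,0]], "jaw": [0,0,0,0,0]}}

```text
clock: 0.72
eef_pos: [0.2144, -0.5328, 0.3932]
ee_rot: [[-0.001, 0.098, -0.995], [0.004, -0.995, -0.098], [-1.0, -0.004, 0.001]]
wrist_force: [0.8, 1.1, 0.3]
gripper_width: 0.0001
```

```bash
cat > st.py <<'E'
from fit import *
import sys
q=np.load("q.npy")
def w2b(p): return b2w([0,0,-q[2]],np.array(p)-[q[0],q[1],0])[0]
def st(tgt=None):
    o=ctrl.get_obs(); R=o["ee_rot"]; p=o["eef_pos"]
    print("t",round(float(o["clock"]),2),"box TCP mm",(w2b(p)*1e3).round(1),"F",o["wrist_force"].round(1),"w",round(o["gripper_width"]*1e3,1))
    c,s=np.cos(q[2]),np.sin(q[2]); B=np.array([[c,-s,0],[s,c,0],[0,0,1.]])
    want=B@np.array([[0,0,-1],[0,-1,0],[-1,0,0.]])
    print("rot err deg (tool)",np.degrees(cv2.Rodrigues(R.T@want)[0][:,0]).round(2))
    if tgt is not None:
        print("slide cm",((R.T@(b2w(q,[tgt])[0]-p))*100).round(2))
if __name__=="__main__":
    st([float(a)/1e3 for a in sys.argv[1:4]] if len(sys.argv)>3 else None)
E
python3 st.py 0 60 390
```

```text
t 0.72 box TCP mm [-435.4 -543.6  393.2] F [0.8 1.1 0.3] w 0.1
rot err deg (tool) [-0.38  0.06  0.24]
slide cm [  0.52 -60.64 -43.14]
```

Request:
{"op": "arm_command", "data": {"slide": [[0,-4.6,-3.3],[0,-4.6,-3.3],[0,-4.6,-3.3],[0,-4.6,-3.3],[0,-4.6,-3.3],[0,-4.6,-3.3],[0,-4.6,-3.3],[0,-4.6,-3.3],[0,-4.6,-3.3],[0,-4.6,-3.3]], "rotation": [[0,0,0],[0,0,0],[0,0,0],[0,0,0],[0,0,0],[0,0,0],[0,0,0],[0,0,0],[0,0,0],[0,0,0]], "jaw": [0,0,0,0,0,0,0,0,0,0]}}

```text
clock: 1.98
eef_pos: [0.505, -0.0299, 0.3927]
ee_rot: [[-0.004, 0.09, -0.996], [0.005, -0.996, -0.09], [-1.0, -0.006, 0.004]]
wrist_force: [-0.3, -0.6, 0.7]
gripper_width: -0.0001
```

```bash
python3 st.py 0 60 390
```

```text
t 1.98 box TCP mm [-93.7 -73.9 392.7] F [-0.3 -0.6  0.7] w -0.1
rot err deg (tool) [-0.85  0.21  0.33]
slide cm [  0.32 -13.53  -9.17]
```

Request:
{"op": "arm_command", "data": {"slide": [[0,-4.5,-3.1],[0,-4.5,-3.1],[0,-4.5,-3.0],[0,-1,0],[0,0,0]], "rotation": [[-0.8,0.2,0.3],[0,0,0],[0,0,0],[0,0,0],[0,0,0]], "jaw": [0,0,0,0,0]}}

```text
clock: 2.6
eef_pos: [0.584, 0.1322, 0.3905]
ee_rot: [[-0.004, 0.108, -0.994], [0.0, -0.994, -0.108], [-1.0, -0.0, 0.004]]
wrist_force: [-0.3, -0.2, 0.1]
gripper_width: 0.0003
```

```bash
python3 st.py 0 62 212
```

```text
t 2.6 box TCP mm [  1.9  78.9 390.5] F [-0.3 -0.2  0.1] w 0.3
rot err deg (tool) [0.2  0.2  0.02]
slide cm [17.85  1.7   0.13]
```

Request:
{"op": "arm_command", "data": {"slide": [[5,0,0],[5,0,0],[4,0,0],[1.7,0.6,0],[0,0,0]], "rotation": [[0,0,0],[0,0,0],[0,0,0],[0,0,0],[0,0,0]], "jaw": [0,0,0,0,0]}}

```text
clock: 3.22
eef_pos: [0.5835, 0.1187, 0.2311]
ee_rot: [[-0.001, 0.101, -0.995], [-0.002, -0.995, -0.101], [-1.0, 0.002, 0.001]]
wrist_force: [-0.6, -0.7, 0.9]
gripper_width: 0.0001
```

```bash
python3 st.py 0 27 232; python3 - <<'E'
from h import *
p,d=optics.read_camera("side"); crop("side",p,210,80,370,280,3,"pics/s1.png")
E
```

```text
t 3.23 box TCP mm [  0.   65.6 231.1] F [-0.6 -0.7  0.9] w 0.1
rot err deg (tool) [-0.2   0.06 -0.1 ]
slide cm [-0.09  3.86 -0.01]
```

View pics/s1.png

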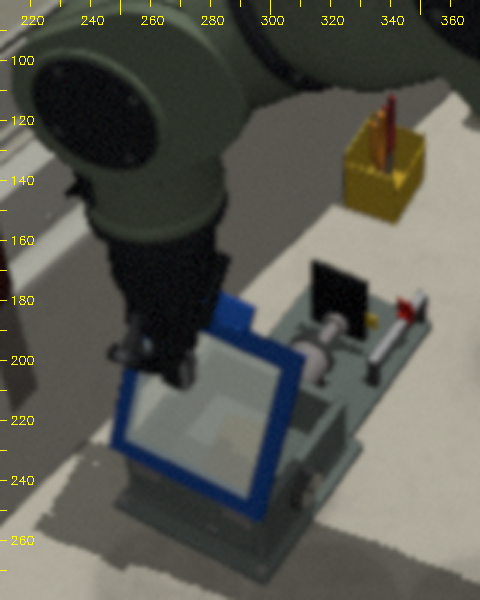

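The fingertips (272,208 in the side view) are on the outer side of the lid, which hasn't moved. I'll begin the push.

Request:
{"op": "arm_command", "data": {"slide": [[0,1.3,0],[0,1.3,0],[0,1.2,0],[0.5,1.0,0],[0.6,1.0,0],[0.7,1.0,0]], "rotation": [[0,0,0],[0,0,0],[0,0,0],[0,0,0],[0,0,0],[0,0,0]], "jaw": [0,0,0,0,0,0]}}

```text
clock: 4.03
eef_pos: [0.592, 0.0466, 0.2159]
ee_rot: [[0.005, 0.101, -0.995], [-0.0, -0.995, -0.101], [-1.0, 0.001, -0.005]]
wrist_force: [1.1, 2.1, 1.4]
gripper_width: -0.0003
```

```bash
python3 st.py 0 -22 193; python3 - <<'E'
from h import *
p,d=optics.read_camera("side"); crop("side",p,210,80,370,280,3,"pics/s2.png")
E
```

```text
t 4.03 box TCP mm [  0.9  -7.  215.9] F [1.1 2.1 1.4] w -0.3
rot err deg (tool) [-0.21 -0.27 -0.05]
slide cm [2.29 1.5  0.1 ]
```

View pics/s2.png

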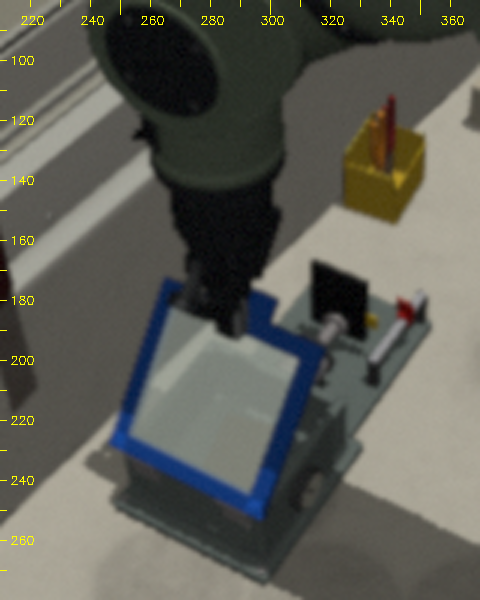

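The lid is moving down, with the fingertips at (288,190) on the frame just inside the free edge. I'll continue along the arc.

Request:
{"op": "arm_command", "data": {"slide": [[1.1,0.7,0],[1.1,0.6,0],[1.1,0.7,0],[1.1,0.6,0],[1.2,0.5,0],[1.2,0.4,0]], "rotation": [[0,0,0],[0,0,0],[0,0,0],[0,0,0],[0,0,0],[0,0,0]], "jaw": [0,0,0,0,0,0]}}

```text
clock: 4.82
eef_pos: [0.5958, 0.0077, 0.1421]
ee_rot: [[0.004, 0.1, -0.995], [-0.002, -0.995, -0.1], [-1.0, 0.002, -0.003]]
wrist_force: [1.0, 0.6, 1.0]
gripper_width: 0.0
```

```bash
python3 st.py 0 -50 116; python3 - <<'E'
from h import *
p,d=optics.read_camera("side"); crop("side",p,210,80,370,280,3,"pics/s3.png")
E
```

```text
t 4.83 box TCP mm [  0.6 -46.1 142.1] F [1.  0.6 1. ] w 0.0
rot err deg (tool) [-0.26 -0.19 -0.13]
slide cm [2.61 0.39 0.07]
```

View pics/s3.png

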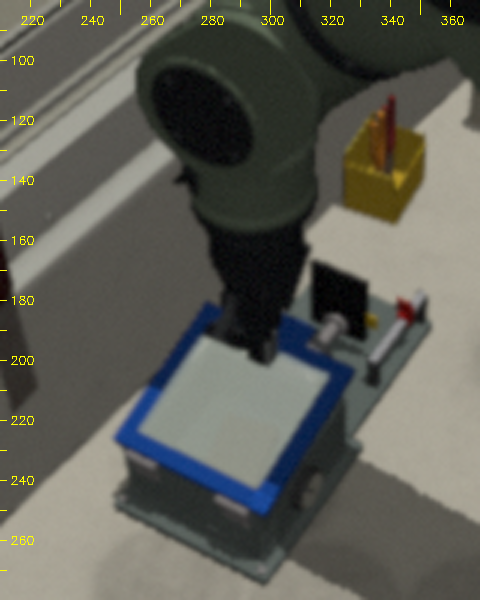

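Lid nearly down. I'll finish gently, watching the force.

Request:
{"op": "arm_command", "data": {"slide": [[0.8,0.2,0],[0.8,0.1,0],[0.7,0,0],[0.4,0,0]], "rotation": [[0,0,0],[0,0,0],[0,0,0],[0,0,0]], "jaw": [0,0,0,0]}}

```text
clock: 5.38
eef_pos: [0.5962, 0.0041, 0.1149]
ee_rot: [[0.004, 0.1, -0.995], [-0.002, -0.995, -0.1], [-1.0, 0.003, -0.004]]
wrist_force: [-28.3, -1.4, 103.1]
gripper_width: -0.0002
```

```bash
python3 st.py 0 -50 116
```

```text
t 5.38 box TCP mm [  0.6 -49.7 114.9] F [-28.3  -1.4 103.1] w -0.2
rot err deg (tool) [-0.29 -0.21 -0.15]
slide cm [-0.11  0.03  0.06]
```

That pushes harder than I wanted (103 N), so I'm backing off straight away.

Request:
{"op": "arm_command", "data": {"slide": [[-0.6,0,0],[0,0,0],[0,0,0]], "rotation": [[0,0,0],[0,0,0],[0,0,0]], "jaw": [0,0,0]}}

```text
clock: 5.75
eef_pos: [0.5962, 0.0047, 0.1213]
ee_rot: [[0.005, 0.101, -0.995], [-0.002, -0.995, -0.101], [-1.0, 0.002, -0.005]]
wrist_force: [0.7, 0.2, 0.6]
gripper_width: 0.0
```

```bash
python3 st.py 0 -175 200; python3 - <<'E'
from h import *
p,d=optics.read_camera("side"); crop("side",p,210,80,370,280,3,"pics/s4.png")
E
```

```text
t 5.75 box TCP mm [  0.7 -49.1 121.3] F [0.7 0.2 0.6] w 0.0
rot err deg (tool) [-0.25 -0.26 -0.13]
slide cm [-7.84 12.61 -0.02]
```

View pics/s4.png

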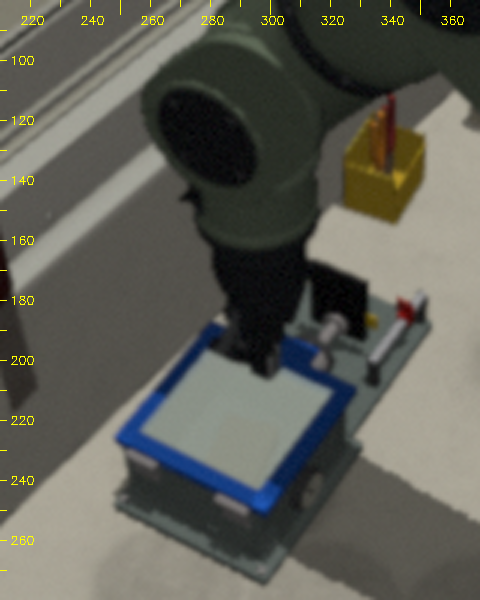

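The lid lies flat on the rim and the contact height of about 97 mm matches. Next I'll go above the paddle with the jaw half open.

Request:
{"op": "arm_command", "data": {"slide": [[-4,0,0],[-3.8,0,0],[0,4.2,0],[0,4.2,0],[0,4.2,0],[0,0,0]], "rotation": [[0,0,0],[0,0,0],[-0.2,-0.2,-0.1],[0,0,0],[0,0,0],[0,0,0]], "jaw": [0,0,0.5,0.5,0.5,0.5]}}

```text
clock: 6.55
eef_pos: [0.6087, -0.1234, 0.1992]
ee_rot: [[-0.002, 0.106, -0.994], [-0.0, -0.994, -0.106], [-1.0, 0.0, 0.002]]
wrist_force: [0.5, 0.5, -0.2]
gripper_width: 0.0425
```

```bash
python3 st.py 0 -176 92; python3 - <<'E'
from h import *
p,d=optics.read_camera("side"); crop("side",p,235,100,375,280,4,"pics/s5.png")
p,d=optics.read_camera("top"); crop("top",p,265,130,425,250,5,"pics/t5.png")
E
```

```text
t 6.55 box TCP mm [  -0.3 -177.8  199.2] F [ 0.5  0.5 -0.2] w 42.5
rot err deg (tool) [ 0.06  0.12 -0.  ]
slide cm [10.72 -0.18 -0.05]
```

View pics/s5.png

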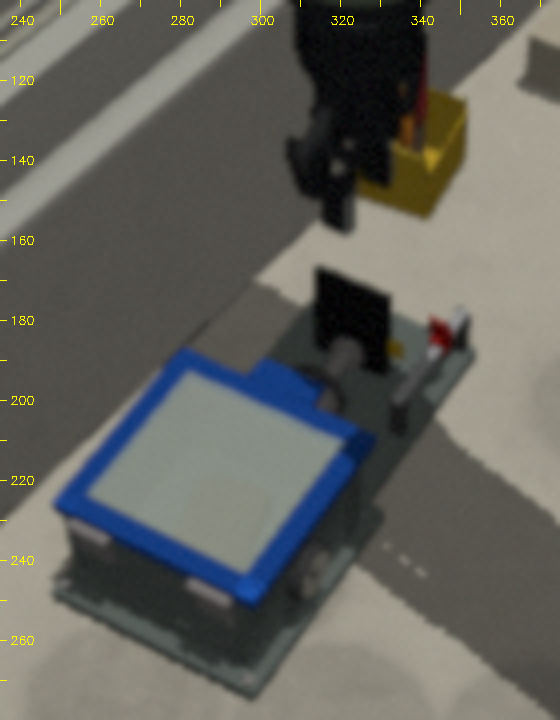

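View pics/t5.png

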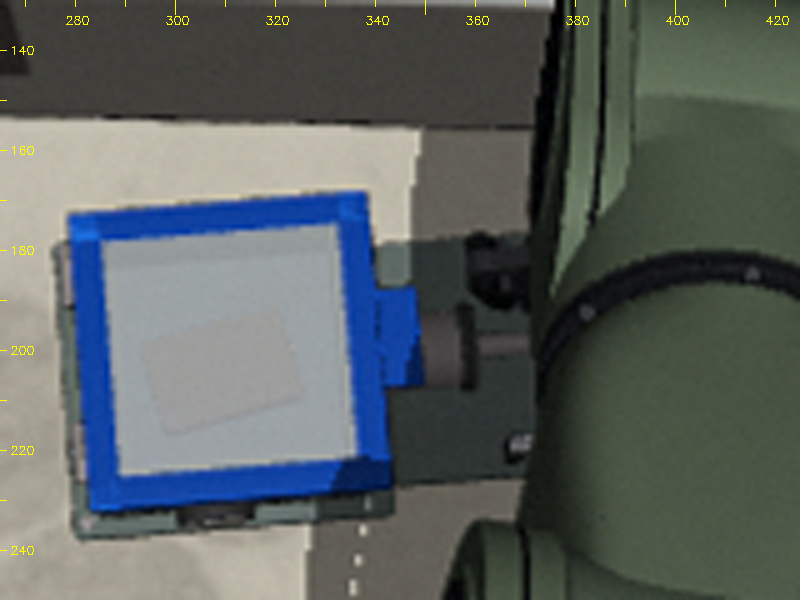

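The side view shows the lid shut and the fingers above the paddle, with the pointers visible. The arm hides them from the top camera. I'll check the lid height, then descend.

```bash
python3 - <<'E'
from st import *
p,d=optics.read_camera("side")
for u,v in [(262,222),(300,247),(284,190),(322,211),(340,350)][:4]: print((w2b(dep("side",u,v,d))*1e3).round(1))
for a in (0,.03,.06,.1):
    c,s=np.cos(a),np.sin(a); print(a,proj("side",b2w(q,[(x,.0735-.152*c+.010*s, .087+.152*s+.010*c) for x in(-.075,.075)])).round(1).tolist())
E
```

```text
[51.9 42.8 96.4]
[-70.3  57.   93.6]
[ 60.5 -72.5  99.2]
[-61.1 -64.3  96.8]
0 [[329.5, 209.4], [280.7, 187.0]]
0.03 [[329.4, 208.4], [280.5, 186.0]]
0.06 [[329.3, 207.4], [280.3, 184.9]]
0.1 [[329.2, 206.1], [280.0, 183.7]]
```

Request:
{"op": "arm_command", "data": {"slide": [[4,-0.1,0],[3,-0.1,0],[2,0,0],[1.7,0,0],[0,0,0]], "rotation": [[0,0,0],[0,0,0],[0,0,0],[0,0,0],[0,0,0]], "jaw": [0.5,0.5,0.5,0.5,0.5]}}

```text
clock: 7.32
eef_pos: [0.6095, -0.1108, 0.0896]
ee_rot: [[-0.001, 0.117, -0.993], [0.004, -0.993, -0.117], [-1.0, -0.004, 0.0]]
wrist_force: [-0.0, 0.1, -0.3]
gripper_width: 0.0425
```

```bash
python3 st.py 0 -176 92; python3 - <<'E'
from h import *
p,d=optics.read_camera("side"); crop("side",p,280,120,370,220,7,"pics/s6.png")
E
```

```text
t 7.33 box TCP mm [   1.8 -165.3   89.6] F [-0.   0.1 -0.3] w 42.5
rot err deg (tool) [0.73 0.01 0.22]
slide cm [-0.25  1.06  0.19]
```

View pics/s6.png

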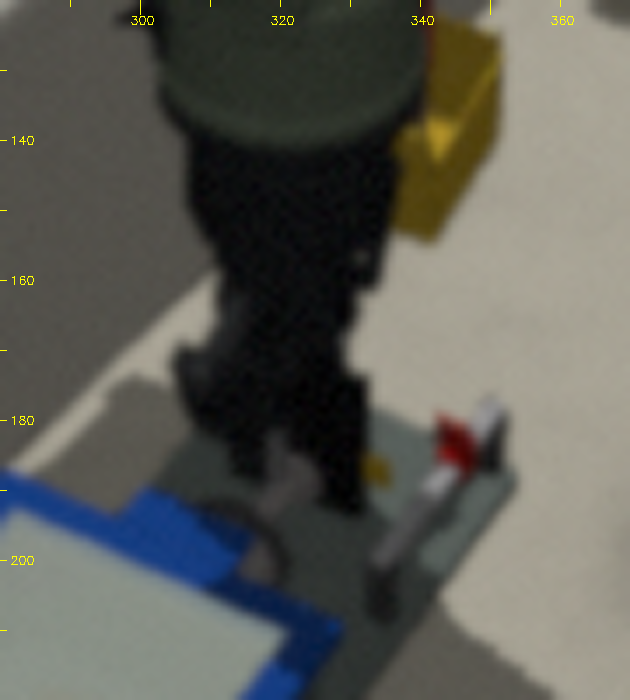

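Request:
{"op": "arm_command", "data": {"slide": [[-0.2,0.6,0.2],[0,0.4,0],[0,0,0]], "rotation": [[0.7,0,0.2],[0,0,0],[0,0,0]], "jaw": [0.5,0.5,0.5]}}

```text
clock: 7.75
eef_pos: [0.6098, -0.1221, 0.0946]
ee_rot: [[0.004, 0.104, -0.995], [-0.001, -0.995, -0.104], [-1.0, 0.001, -0.004]]
wrist_force: [-0.1, -0.8, -0.1]
gripper_width: 0.0425
```

```bash
python3 st.py 0 -175 91
```

```text
t 7.75 box TCP mm [   0.9 -176.7   94.6] F [-0.1 -0.8 -0.1] w 42.5
rot err deg (tool) [-0.05 -0.22 -0.07]
slide cm [ 0.36 -0.17  0.09]
```

Request:
{"op": "arm_command", "data": {"slide": [[0.3,-0.1,0],[0,0,0],[0,0,0],[0,0,0],[0,0,0],[0,0,0]], "rotation": [[0,0,0],[0,0,0],[0,0,0],[0,0,0],[0,0,0],[0,0,0]], "jaw": [0.5,0,0,0,0,0]}}

```text
clock: 8.5
eef_pos: [0.6098, -0.1212, 0.0917]
ee_rot: [[0.004, 0.104, -0.995], [-0.001, -0.995, -0.104], [-1.0, 0.002, -0.004]]
wrist_force: [0.0, -0.7, 0.6]
gripper_width: 0.0096
```

```bash
python3 st.py 0 -208 92; python3 - <<'E'
from h import *
p,d=optics.read_camera("side"); crop("side",p,320,165,365,210,13,"pics/s7.png")
E
```

```text
t 8.5 box TCP mm [   1.  -175.8   91.7] F [ 0.  -0.7  0.6] w 9.6
rot err deg (tool) [-0.04 -0.24 -0.09]
slide cm [-0.02  3.23  0.1 ]
```

View pics/s7.png

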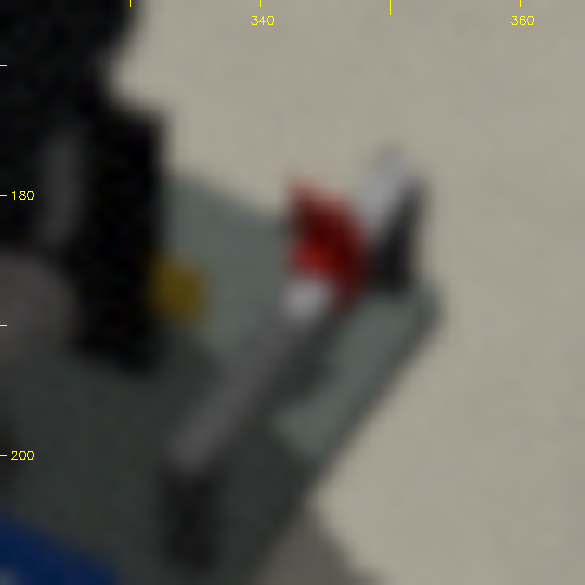

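The paddle is gripped (9.6 mm). The mark, with its tip at about (343,180), is untouched. I'll pull most of the way in small steps.

Request:
{"op": "arm_command", "data": {"slide": [[0,0.5,0],[0,0.5,0],[0,0.5,0],[0,0.5,0],[0,0.5,0],[0,0,0]], "rotation": [[0,0,0],[0,0,0],[0,0,0],[0,0,0],[0,0,0],[0,0,0]], "jaw": [0,0,0,0,0,0]}}

```text
clock: 9.3
eef_pos: [0.6121, -0.1415, 0.0918]
ee_rot: [[0.002, 0.108, -0.994], [0.007, -0.994, -0.108], [-1.0, -0.007, -0.002]]
wrist_force: [-3.3, 7.5, 4.3]
gripper_width: 0.0094
```

```bash
python3 st.py 0 -208 92; python3 - <<'E'
from h import *
p,d=optics.read_camera("side"); cv2.imwrite("pics/s8raw.png",p[:,:,::-1]); crop("side",p,320,160,365,205,13,"pics/s8.png")
E
```

```text
t 9.3 box TCP mm [   1.1 -196.1   91.8] F [-3.3  7.5  4.3] w 9.4
rot err deg (tool) [ 0.17 -0.13  0.42]
slide cm [-0.03  1.19  0.12]
```

View pics/s8.png

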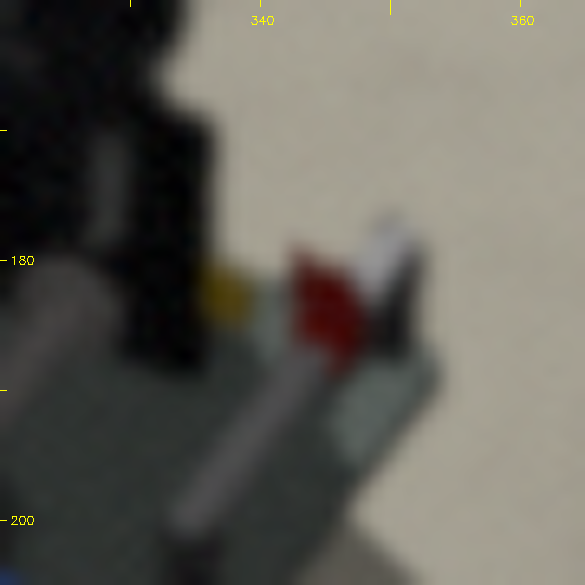

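Request:
{"op": "arm_command", "data": {"slide": [[0,0.5,0],[0,0.5,0],[0,0.4,0],[0,0,0]], "rotation": [[0,0,0],[0,0,0.3],[0,0,0],[0,0,0]], "jaw": [0,0,0,0]}}

```text
clock: 9.85
eef_pos: [0.6131, -0.1513, 0.0918]
ee_rot: [[-0.0, 0.11, -0.994], [0.009, -0.994, -0.11], [-1.0, -0.009, -0.001]]
wrist_force: [-3.8, 7.7, 3.6]
gripper_width: 0.0093
```

```bash
cat > look.py <<'E'
import sys
from st import *
st([0,-.208,.092])
p,d=optics.read_camera("side"); crop("side",p,320,160,365,205,13,f"pics/{sys.argv[1]}.png")
E
python3 look.py s9
```

```text
t 9.85 box TCP mm [   1.2 -206.    91.8] F [-3.8  7.7  3.6] w 9.3
rot err deg (tool) [ 0.31 -0.03  0.51]
slide cm [-0.03  0.2   0.12]
```

View pics/s9.png

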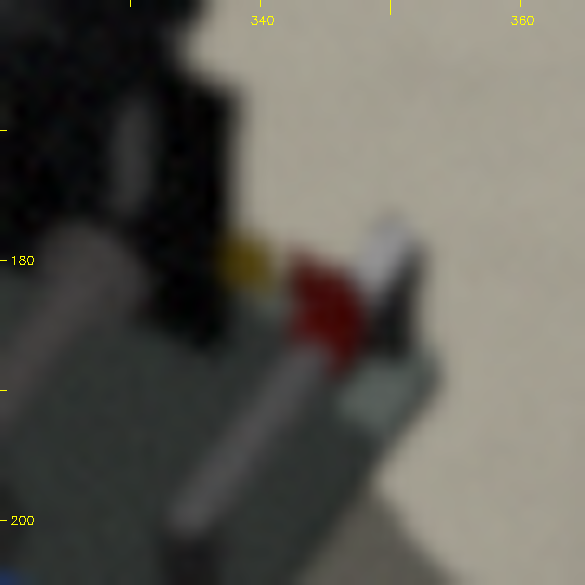

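```bash
python3 - <<'E'
from st import *
I=cv2.imread("pics/top0.png").astype(int)
print("redness"); 
for v in range(209,222): print(v,[int(I[v,u,2]-I[v,u,:2].max()) for u in range(386,398)], I[v,391])
print("yel")
for v in range(205,216): print(v,[int(min(I[v,u,2],I[v,u,1])-I[v,u,0]) for u in range(374,385)])
# model: yellow/red tip for hypotheses
for y in(-175,-180,-205,-207,-209,-211): print(y,[proj(n,b2w(q,[[-.042,y/1e3,.062]]))[0].round(2) for n in("top","side")])
E
```

```text
redness
209 [-10, -9, -10, -10, -9, -11, -9, -10, -8, -9, -10, -11] [92 94 83]
210 [-10, -10, -11, -9, -9, -12, -12, -11, -8, -11, -12, -9] [93 95 83]
211 [-11, -11, -11, -13, -12, -12, -14, -13, -12, -11, -12, -11] [96 98 86]
212 [-12, -8, -6, -12, -16, 17, 62, -8, -12, -11, -12, -12] [58 58 75]
213 [-12, -5, -8, -17, -8, 22, 110, -6, -15, -13, -13, -12] [19 19 41]
214 [-12, -6, -9, 25, 52, 34, 154, 54, -12, -12, -11, -6] [ 0  0 34]
215 [-6, -7, 7, 117, 149, 39, 163, 108, -5, -10, -8, -9] [ 0  0 39]
216 [-10, -6, -12, 90, 160, 46, 160, 114, -5, -7, -4, -7] [ 3  3 49]
217 [-7, -7, -13, 55, 80, 78, 164, 86, -15, -8, -8, -6] [ 4  7 85]
218 [-7, -6, -11, 51, 58, 150, 108, 149, 6, -7, -4, -5] [  8  13 163]
219 [-7, -6, -8, 33, 62, 77, 58, 37, -10, -13, -11, -13] [ 0  0 77]
220 [-12, -10, -13, 4, -9, -13, -12, -13, -12, -9, -11, -10] [91 96 83]
221 [-11, -12, -12, -10, -12, -14, -12, -10, -13, -12, -13, -14] [96 99 85]
yel
205 [-5, -2, -1, -1, -3, -1, -2, 0, -4, -7, -7]
206 [-5, -2, -1, 0, 0, -3, -1, -1, -7, -6, -7]
207 [-6, -1, -1, 0, -2, 14, -5, -9, -10, -8, -7]
208 [-3, -4, -4, -3, 22, 115, 10, -9, -9, -8, -6]
209 [-4, -4, 0, 0, 24, 126, 10, -12, -7, -5, -5]
210 [-8, -7, -8, -13, 3, 167, 16, -11, -10, -10, -8]
211 [-8, -8, -6, -10, 3, 174, 22, -10, -9, -6, -8]
212 [-8, -7, -5, -9, 19, 48, -4, -9, -7, -7, -7]
213 [-7, -9, -9, -10, -5, -8, -8, -6, -6, -8, -8]
214 [-10, -6, -8, -10, -9, -7, -10, -7, -8, -9, -7]
215 [-9, -8, -7, -7, -8, -8, -8, -8, -8, -6, -4]
-175 [array([378.52, 213.06]), array([336.46, 188.78])]
-180 [array([380.47, 212.91]), array([337.36, 187.59])]
-205 [array([390.22, 212.17]), array([341.77, 181.73])]
-207 [array([391.  , 212.11]), array([342.12, 181.26])]
-209 [array([391.78, 212.05]), array([342.47, 180.8 ])]
-211 [array([392.56, 211.99]), array([342.82, 180.34])]
```

```bash
cat > cen.py <<'E'
from st import *
def cen(I,f,box):
    I=I.astype(float); u0,v0,u1,v1=box; J=I[v0:v1,u0:u1]; w=f(J)
    V,U=np.mgrid[v0:v1,u0:u1]; return np.array([(w*U).sum()/w.sum(),(w*V).sum()/w.sum()]),w.sum()
Y=lambda J: np.clip((np.minimum(J[...,0],J[...,1])-J[...,2])/(J.mean(-1)+20)-.35,0,None)
R=lambda J: np.clip((J[...,0]-np.maximum(J[...,1],J[...,2]))/(J.mean(-1)+20)-.3,0,None)
if __name__=="__main__":
    a=cv2.imread("pics/side0.png")[:,:,::-1]
    b=np.mean([optics.read_camera("side")[0] for _ in range(3)],0)
    c0,c1=cen(a,Y,(330,172,348,194)),cen(b,Y,(330,172,348,194)); print(c0,c1)
    r0,r1=cen(a,R,(336,172,356,194)),cen(b,R,(336,172,356,194)); print("red",r0,r1)
    # travel: plane at z=62
    print("travel",(w2b(atz("side",*c1[0],.062))-w2b(atz("side",*c0[0],.062)))*1e3)
    st()
E
python3 cen.py
```

```text
(array([332.75929946, 186.44551063]), np.float64(3.2438178608821144)) (array([338.17541991, 180.18130454]), np.float64(2.1439020795878685))
red (array([344.94115003, 183.53228778]), np.float64(17.78801400096654)) (array([344.89485188, 183.7178123 ]), np.float64(16.34458121894484))
travel [ -1.53997414 -27.72722923   0.        ]
t 10.05 box TCP mm [   1.2 -205.7   91.8] F [-3.7  7.8  4.1] w 9.7
rot err deg (tool) [ 0.33 -0.03  0.51]
```

Request:
{"op": "arm_command", "data": {"slide": [[0,0.35,0],[0,0,0]], "rotation": [[0,0,0.3],[0,0,0]], "jaw": [0,0]}}

```text
clock: 10.3
eef_pos: [0.6133, -0.1523, 0.0917]
ee_rot: [[-0.001, 0.112, -0.994], [0.007, -0.994, -0.112], [-1.0, -0.007, 0.0]]
wrist_force: [-3.7, 8.2, 3.7]
gripper_width: 0.0093
```

```bash
python3 cen.py; python3 - <<'E'
from st import *
P=np.mean([optics.read_camera("side")[0] for _ in range(4)],0)
P=np.clip(255*(P/255)**.55,0,255).astype(np.uint8)
crop("side",P,328,168,356,194,24,"pics/s10.png")
t,_=optics.read_camera("top"); crop("top",t,330,160,420,240,8,"pics/t10.png")
E
```

```text
(array([332.75929946, 186.44551063]), np.float64(3.2438178608821144)) (array([338.10891863, 179.77348796]), np.float64(2.0328424653769854))
red (array([344.94115003, 183.53228778]), np.float64(17.78801400096654)) (array([344.88512464, 183.75206692]), np.float64(16.21362377061635))
travel [ -0.63394147 -28.95820038   0.        ]
t 10.45 box TCP mm [   1.2 -206.9   91.7] F [-3.3  7.9  4.5] w 9.4
rot err deg (tool) [0.39 0.02 0.43]
```

View pics/s10.png

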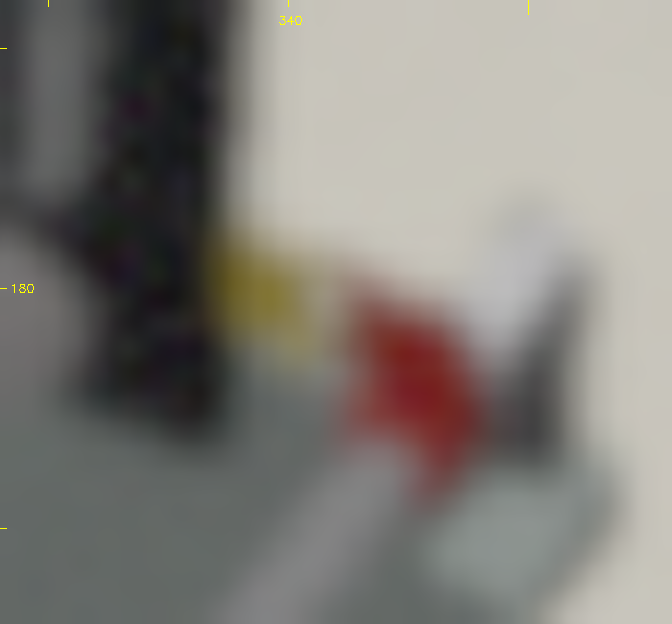

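View pics/t10.png

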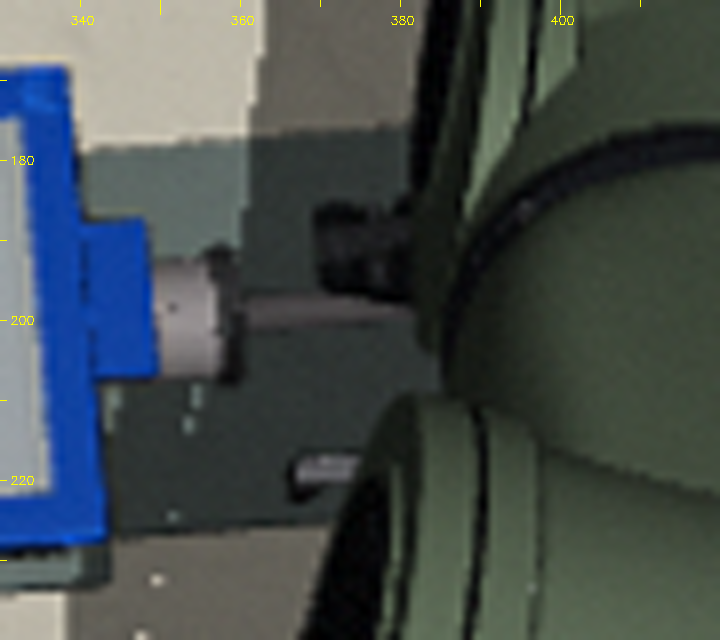

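Yellow is about 0.5 px (roughly 1.7 mm) short of the red tip in the side view. That agrees with the 32–33 mm total needed against about 31 mm done, so one small step more.

Request:
{"op": "arm_command", "data": {"slide": [[0,0.4,0],[0,0,0]], "rotation": [[0,0,0.3],[0,0,0]], "jaw": [0,0]}}

```text
clock: 10.95
eef_pos: [0.6134, -0.1539, 0.0917]
ee_rot: [[-0.002, 0.112, -0.994], [0.006, -0.994, -0.112], [-1.0, -0.006, 0.001]]
wrist_force: [-4.3, 8.9, 4.2]
gripper_width: 0.0096
```

```bash
python3 cen.py; python3 - <<'E'
from st import *
P=np.mean([optics.read_camera("side")[0] for _ in range(4)],0)
P=np.clip(255*(P/255)**.55,0,255).astype(np.uint8)
crop("side",P,328,168,356,194,24,"pics/s11.png")
E
```

```text
(array([332.75929946, 186.44551063]), np.float64(3.2438178608821144)) (array([338.61412787, 179.29088935]), np.float64(1.997966045091561))
red (array([344.94115003, 183.53228778]), np.float64(17.78801400096654)) (array([344.87700018, 183.68360313]), np.float64(16.863388184182007))
travel [ -0.96464128 -31.24572012   0.        ]
t 11.1 box TCP mm [   1.2 -208.4   91.8] F [-4.7  8.5  4.3] w 9.6
rot err deg (tool) [0.45 0.07 0.36]
```

View pics/s11.png

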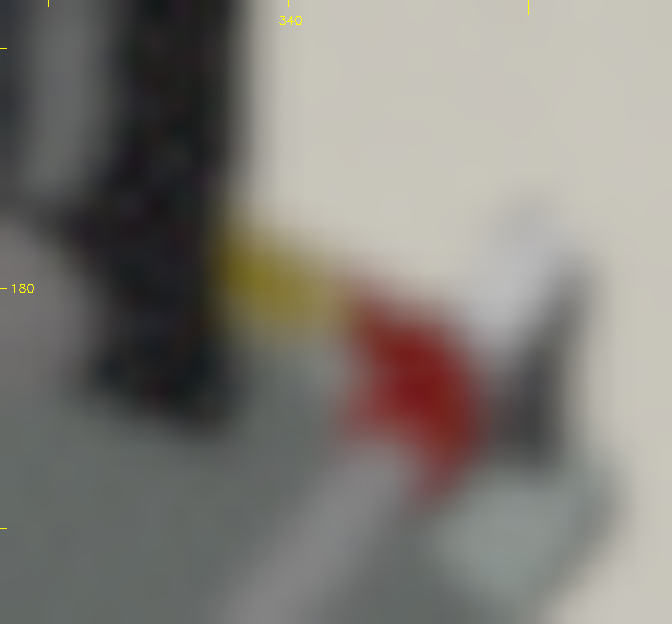

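The yellow pointer's edges now run straight into the red pointer's. I'll hold, checking for drift.

Request:
{"op": "arm_command", "data": {"slide": [[0,0,0],[0,0.05,0]], "rotation": [[0,0,0],[0,0,0]], "jaw": [0,0]}}

```text
clock: 11.55
eef_pos: [0.6132, -0.152, 0.0918]
ee_rot: [[-0.003, 0.113, -0.994], [0.009, -0.994, -0.113], [-1.0, -0.01, 0.002]]
wrist_force: [-4.6, 8.2, 3.1]
gripper_width: 0.0095
```

```bash
python3 cen.py;python3 cen.py; python3 cen.py
```

```text
(array([332.75929946, 186.44551063]), np.float64(3.2438178608821144)) (array([338.16857232, 179.69220935]), np.float64(1.8060531019643873))
red (array([344.94115003, 183.53228778]), np.float64(17.78801400096654)) (array([344.88798541, 183.71518504]), np.float64(16.348460034447154))
travel [ -0.62846935 -29.30713193   0.        ]
t 11.7 box TCP mm [   1.2 -206.9   91.7] F [-4.7  8.3  3.6] w 9.3
rot err deg (tool) [0.48 0.12 0.55]
(array([332.75929946, 186.44551063]), np.float64(3.2438178608821144)) (array([338.04943697, 179.7310893 ]), np.float64(2.0565169826141436))
red (array([344.94115003, 183.53228778]), np.float64(17.78801400096654)) (array([344.88794118, 183.72826792]), np.float64(16.66071887951481))
travel [ -0.41332655 -29.01172907   0.        ]
t 11.85 box TCP mm [   1.2 -206.8   91.7] F [-3.8  9.2  3. ] w 9.2
rot err deg (tool) [0.48 0.11 0.55]
(array([332.75929946, 186.44551063]), np.float64(3.2438178608821144)) (array([338.08589383, 179.74482547]), np.float64(2.0456160164696424))
red (array([344.94115003, 183.53228778]), np.float64(17.78801400096654)) (array([344.8791804 , 183.69181121]), np.float64(16.504126299836408))
travel [ -0.52611086 -29.01875701   0.        ]
t 12.0 box TCP mm [   1.2 -206.8   91.7] F [-3.   7.8  4.2] w 9.2
rot err deg (tool) [0.48 0.11 0.55]
```

Zero rows sag about 1 mm each, while camera waits hold steady. I'll take up the sag and hold with the last row.

Request:
{"op": "arm_command", "data": {"slide": [[0,0.35,0],[0,0.2,0]], "rotation": [[0,0,0.5],[0,0,0]], "jaw": [0,0]}}

```text
clock: 12.25
eef_pos: [0.6136, -0.1552, 0.0917]
ee_rot: [[-0.003, 0.114, -0.993], [0.004, -0.993, -0.114], [-1.0, -0.005, 0.003]]
wrist_force: [-5.2, 8.2, 4.5]
gripper_width: 0.0092
```

```bash
for i in 1 2 3 4 5; do python3 cen.py | tail -3; done; python3 - <<'E'
from st import *
P=np.mean([optics.read_camera("side")[0] for _ in range(4)],0)
P=np.clip(255*(P/255)**.55,0,255).astype(np.uint8)
crop("side",P,328,168,356,194,24,"pics/s12.png"); crop("side",P,235,120,375,280,4,"pics/s12w.png")
E
```

```text
travel [ -1.56045681 -32.5741099    0.        ]
t 12.4 box TCP mm [   1.2 -210.    91.7] F [-4.   7.3  5.3] w 9.6
rot err deg (tool) [0.51 0.16 0.28]
travel [ -1.53604841 -32.29186285   0.        ]
t 12.55 box TCP mm [   1.2 -210.    91.7] F [-4.6  8.1  4.5] w 9.5
rot err deg (tool) [0.51 0.16 0.28]
travel [ -1.36494495 -32.22438187   0.        ]
t 12.7 box TCP mm [   1.2 -210.    91.7] F [-4.2  8.6  4.4] w 9.0
rot err deg (tool) [0.51 0.16 0.28]
travel [ -1.36574489 -32.35727321   0.        ]
t 12.85 box TCP mm [   1.2 -210.    91.8] F [-4.5  8.2  4.5] w 9.6
rot err deg (tool) [0.52 0.16 0.28]
travel [ -1.22221597 -32.26979293   0.        ]
t 13.0 box TCP mm [   1.2 -210.    91.7] F [-5.4  8.6  4.4] w 9.2
rot err deg (tool) [0.51 0.16 0.28]
```

View pics/s12.png

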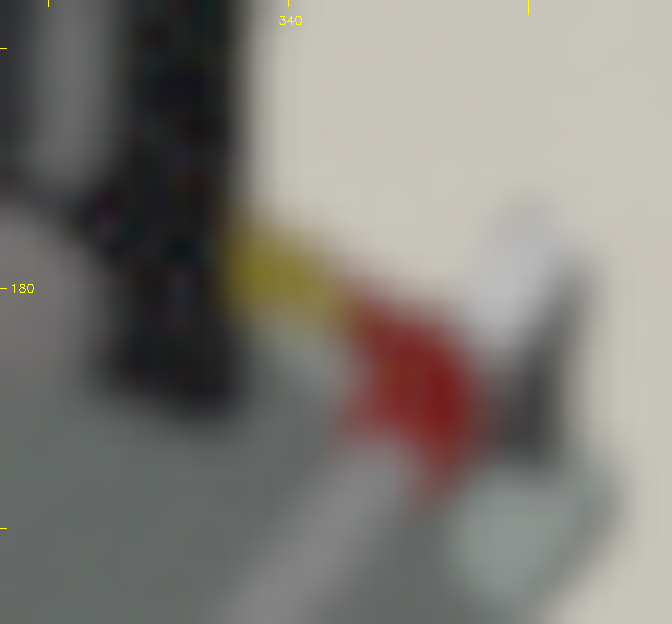

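View pics/s12w.png

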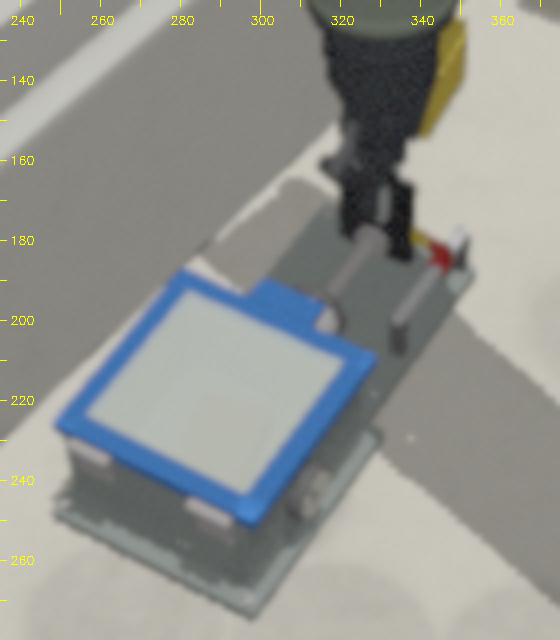

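Held steady for about 0.9 s. Arm travel (34 mm) and image travel (32.3 mm) straddle the 32–33 mm needed. One zero row will relax about 1 mm and centre it.

Request:
{"op": "arm_command", "data": {"slide": [[0,0,0]], "rotation": [[0,0,0]], "jaw": [0]}}

```text
clock: 13.32
eef_pos: [0.6134, -0.1541, 0.0917]
ee_rot: [[-0.004, 0.114, -0.993], [0.006, -0.993, -0.114], [-1.0, -0.007, 0.003]]
wrist_force: [-4.4, 8.1, 3.6]
gripper_width: 0.0091
```

```bash
for i in 1 2 3 4 5; do python3 cen.py | tail -4; done
```

```text
red (array([344.94115003, 183.53228778]), np.float64(17.78801400096654)) (array([344.84163653, 183.64041798]), np.float64(17.072446551748087))
travel [ -1.27389129 -31.16931343   0.        ]
t 13.47 box TCP mm [   1.2 -208.8   91.7] F [-4.5  8.2  4.3] w 9.4
rot err deg (tool) [0.54 0.18 0.39]
red (array([344.94115003, 183.53228778]), np.float64(17.78801400096654)) (array([344.83683361, 183.63426111]), np.float64(16.41922212045709))
travel [ -1.07333388 -31.33950672   0.        ]
t 13.62 box TCP mm [   1.2 -208.8   91.7] F [-3.2  8.8  4.7] w 9.2
rot err deg (tool) [0.53 0.18 0.39]
red (array([344.94115003, 183.53228778]), np.float64(17.78801400096654)) (array([344.84409419, 183.65585405]), np.float64(16.822995731111092))
travel [ -1.07568016 -31.4883659    0.        ]
t 13.78 box TCP mm [   1.2 -208.8   91.7] F [-3.7  8.7  4.4] w 9.6
rot err deg (tool) [0.53 0.18 0.39]
red (array([344.94115003, 183.53228778]), np.float64(17.78801400096654)) (array([344.82772701, 183.67431146]), np.float64(17.049045213657735))
travel [ -1.27310593 -31.38860374   0.        ]
t 13.93 box TCP mm [   1.2 -208.8   91.7] F [-4.2  8.5  3.4] w 9.7
rot err deg (tool) [0.53 0.18 0.39]
red (array([344.94115003, 183.53228778]), np.float64(17.78801400096654)) (array([344.83332602, 183.66032127]), np.float64(16.81865879392994))
travel [ -1.25018525 -31.37667491   0.        ]
t 14.07 box TCP mm [   1.2 -208.8   91.7] F [-3.7  8.8  3.2] w 9.3
rot err deg (tool) [0.53 0.18 0.39]
```

Stable and centred, with the mark in place. Handing in.

```bash
python3 -c "
from rig import hand_in; print(hand_in())"
```

```text
the job is handed in; nothing more can be done
None
```

I lowered the lid shut, drew the paddle out until the yellow pointer was level with the red mark, and handed in at about 14 s while still holding it.

**Lid:** The side view shows it flat on the rim. The depth image puts its top at 94–99 mm where 97 mm is expected. It was moving slowly when it met the rim, but I then pressed too hard. The wrist force peaked at 103 N (limit 120 N), and I backed off at once. I did not measure the lid's speed, though the moves were slow.

**Pointer:** The pull needed, measured from the first pictures, was 32–33 mm.
- My two travel checks disagree by about 1.6 mm: the arm readings give 33.0 mm and the yellow pointer in the images gives 31.4 mm. Both are within 5 mm of the mark.
- The top camera was blocked by the arm, so the final check relied on the side view and the arm readings.

**Hold:** The fingers closed on the paddle at about 9.4 mm. They held steady against about 8.5 N of spring pull for 0.75 s before hand-in.

**Red mark and bystanders:** The red clip moved less than 0.2 px in the images. The arm went nowhere near the bystanders, but I took no final picture to check them.

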